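# Fit the index keys in a brass swivel plate

### The arm

A 6-joint arm with a two-finger parallel gripper is mounted at the origin on the work surface. World frame = base frame: x ahead of the robot, y to its left, z up, the work surface at z = 0. Lengths are in mm, angles in rad, forces in N, time in s.
With the tool pointing down it reaches from about 350 to 725 mm from the base axis. Payload 6 kg.
Tool frame: the origin (TCP) lies at the very end of the fingers, on their centre line; the grasp point (between the pads) lies 19 mm behind it (manip.tcp_to_grasp is the z of the grasp point in the tool frame, in mm); z points along the fingers, y is the direction in which the jaws open and shut (so a half turn about z gives the same grasp; the last joint's range is limited). The gripper opens to 85 mm and grips with 20 to 120 N. Pads are 22 mm wide; open, the fingers measure 114 mm over their backs; the gripper's body (76 mm by 85 mm) begins 54 mm behind the grasp point. The pads swing forward as they close: fully open they stand 13 mm farther back than shut.
Start: joints at [-0.951, 0.04, 0.085, 0, -1.615, -0.334], TCP at [169.164, -575.636, 231.261] pointing down, gripper open.
Joint ranges: [-2.56, 2.56], [-1.29, 2.01], [-1.08, 1.49], [-3.29, 1.98], [-2.81, -0.18], [-2.99, 2.99]. Speed limits (rad/s): [2.57, 2.57, 3.01, 3.14, 3.14, 3.14].

### API

Orientations are given as [roll, pitch, yaw] about the fixed x, y, z axes, in that order (R = Rz(yaw) Ry(pitch) Rx(roll)).
In Python, from plant import monitor, vision, finish_job, manip gives the robot as it stands. The module is installed in compiled form; this text tells all that it offers.
- The arm moves only by the tool apply_moves, never from a script. Its argument "increments" is a list that holds one entry, the list of rows, each a list of 7 numbers: the opening in per cent of the stroke, from 0 (shut) to 100 (fully open), then the shift along the tool's x, y, z in cm, then the turn, a rotation vector about the tool's x, y, z in degrees. A call has 1 to 10 rows; each row is the pose to reach, as a shift and turn from the pose commanded when the call began, along the tool's axes at that moment; what a row does not reach only later rows make up. A row lasts 1/10 s, in which the tool goes at most 50 mm and 8.59 degrees, less where a joint would pass 70% of its speed; a pose out of reach is approached as far as the arm can. A call with a gripper value outside its range is refused whole. The fingers move at their own pace and stop on an object; "squeeze" is the grip in N (left out, the last holds). Time passes only in rows, so rows that repeat a pose let the fingers close. It gives the time, the measured TCP pose, the force and the opening at its end, in the units of the state.
- monitor.observe(): the state, without advancing time (a new reading comes with each control period).
- vision.get_image(name): name is "side" or "top" or "wrist"; returns a dict with "frame" (420x560x3 uint8, red, green, blue), "z_map" (420x560 float32, mm along the optical axis (not along the pixel's ray), 0 where there is no reading), "fx", "fy", "cx", "cy" (pixels), "rvec" (rotation vector, rad) and "tvec" (3), from world to camera coordinates, as OpenCV has them. Camera axes: x right, y down, z forward; pixel columns grow to the right and rows downward; lengths in mm; the calibration is good to about 2 mm. A picture is of the moment at which its call begins.
- finish_job(): hands the job in, once; it reports no verdict.
The state is a dict: "time": time; "joint_positions": joint angles; "qvel": joint speeds; "joint_efforts": joint torques, N m; "tcp_pos": TCP position; "tcp_rot": TCP orientation; "contact_force": force on the tool from outside, world axes, zero at the start; "wrist_torque": the same for the moment, N m; "grip_width": opening from 0.0 (shut) to 1.0 (fully open).
Only numpy, scipy, OpenCV 4.12 (cv2) and the standard library are available. Lean on these libraries where they do the work, as an engineer would, in place of code of your own. Each camera call takes 0.05 s, during which the arm holds its last target. There are 200 camera calls.

### The job

Fit every key that stands on the bench into its own groove in the brass index plate, narrowest first: the narrow key in the face with one stud, the medium key in the face with two, the wide key in the face with three. For each key, turn the plate by its posts until that face is square to the bent bracket on the robot's side, then drag the key lightly across the face until it drops into the groove, stop, and leave it there upright and fully home, lengthwise in the groove and about 86 mm out from the plate's axis. When all keys are in, turn the plate so that its blank face is square to the bracket; leave the other things on the bench where they are.

Things in the scene. Friction and masses are not known exactly. Their poses are not given: they have to be found in the camera images.
- bracket (a point): middle of the top edge of the fixed bent steel bracket (upright, 120 mm wide, 8 mm thick, top 66 mm above the bench) on the robot's side of the swivel fixture. Its x axis points level at the plate's turning axis, which lies 146 mm from it; y runs along the bracket. The whole fixture is bolted down; its position and yaw differ from start to start
- plate_top (a point): point on the turning axis of the brass index plate (round, 264 mm in diameter), at the height of the faces' working surface, 62 mm above the bench; z up, axes turn with the plate. In the middle is a raised square hub, 96 mm wide, its top 6 mm above the working surface. Faces: +y 1 stud, +x 2 studs, -y 3 studs (small dark studs on the hub's top), -x blank
- post (a point): middle (17 mm below the tops) of one of four round steel posts for turning the plate, 20 mm in diameter, tops 55 mm above the working surface, 117 mm above the bench. They stand on the diagonals between the faces, at (+-71, +-71) mm from the plate's axis in the axes of plate_top; this is the (+71, +71) one
- plate (a joint): angle of the index plate about the vertical, rad, growing anticlockwise seen from above. Square to the bracket: the blank face at 0 or 6.283, the 1-stud face at 1.571, 2 studs at 3.142, 3 studs at 4.712. Turns from -0.7 to 7.0, stays where it is left, needs about 0.8 N m (8 N at a post); a sideways push of that size on a key held in a groove turns it too
- blank (a point): mid-point of the blank face's working surface, 86 mm out from the axis; axes as plate_top. No studs, no groove: no key goes here
- face1 (a point): mid-point of the 1-stud face's working surface, 86 mm out from the plate's axis; axes as plate_top, so outward is +y. The surface runs from 50 to 108 mm out and about 48 mm to each side. One radial groove, 38 mm wide, 12 mm deep, ending at a low lip 124 mm out (lower than the surface), crosses it; its centre line lies up to 24 mm to either side of this point, different each time and not told
- face2 (a point): mid-point of the 2-stud face's working surface, 86 mm out from the plate's axis; axes as plate_top, so outward is +x. The surface runs from 50 to 108 mm out and about 48 mm to each side. One radial groove, 45 mm wide, 12 mm deep, ending at a low lip 124 mm out (lower than the surface), crosses it; its centre line lies up to 24 mm to either side of this point, different each time and not told
- face3 (a point): mid-point of the 3-stud face's working surface, 86 mm out from the plate's axis; axes as plate_top, so outward is -y. The surface runs from 50 to 108 mm out and about 48 mm to each side. One radial groove, 52 mm wide, 12 mm deep, ending at a low lip 124 mm out (lower than the surface), crosses it; its centre line lies up to 24 mm to either side of this point, different each time and not told
- key1_c (a point): centre (half-way up, 31 mm above its underside) of the narrow key: a steel foot 34 mm wide (along y), 66 mm long (along x), 22 mm high, with an upright black plastic grip on top 16 mm wide (y), 44 mm long (x) and 40 mm high; about 360 g, z up. Stands upright on the bench at first; may be absent. Belongs in the 1-stud face's groove, length along it, this point 86 mm out from the axis; seated, its underside is 12 mm below the working surface
- key1: the narrow key itself; origin at the centre of its underside, axes as for its centre
- key2_c (a point): centre (half-way up, 31 mm above its underside) of the medium key: a steel foot 41 mm wide (along y), 66 mm long (along x), 22 mm high, with an upright black plastic grip on top 16 mm wide (y), 44 mm long (x) and 40 mm high; about 420 g, z up. Stands upright on the bench at first; may be absent. Belongs in the 2-stud face's groove, length along it, this point 86 mm out from the axis; seated, its underside is 12 mm below the working surface
- key2: the medium key itself; origin at the centre of its underside, axes as for its centre
- key3_c (a point): centre (half-way up, 31 mm above its underside) of the wide key: a steel foot 48 mm wide (along y), 66 mm long (along x), 22 mm high, with an upright black plastic grip on top 16 mm wide (y), 44 mm long (x) and 40 mm high; about 480 g, z up. Stands upright on the bench at first; may be absent. Belongs in the 3-stud face's groove, length along it, this point 86 mm out from the axis; seated, its underside is 12 mm below the working surface
- key3: the wide key itself; origin at the centre of its underside, axes as for its centre
- firebrick: bystander, leave alone: loose tan fire brick, 115 x 85 x 60 mm; origin under its middle
- tube: bystander, leave alone: brass tube with two small feet lying on the bench, 130 mm long, 42 mm in diameter; origin under its middle
- compound_bar: bystander, leave alone: red-brown bar of polishing compound, 100 x 45 x 28 mm; origin under its middle
- timer: bystander, leave alone: white kitchen-type timer standing upright, 65 mm wide, 60 mm tall; origin under its middle
- flux_jar: bystander, leave alone: grey closed jar, 60 mm in diameter, 75 mm tall; origin under its middle
- brush: bystander, leave alone: brush lying flat
- dish: bystander, leave alone: white bowl, 90 mm in diameter, 30 mm tall; origin under its middle
There are look-alikes about, which are no part of the job. Leave any purple or turquoise look-alike of the key2 alone.

How it is judged:
By the outcome, as a careful person would: the job done as asked, in the order asked, and still so for the second after the job is handed in, with the robot touching nothing.
Of key1, key2, key3 only 2 to 3 are there at a start; the rules pass over those that are not, and their reading is None.
At some moment in a run one of key1, key2, key3 may be knocked a few centimetres aside while the robot is not near it.
It also fails if it takes over 210 s, if anything falls off the work surface, if the arm or the gripper's body presses on something with over 40 N, if the wrist force passes 120 N, or if a joint passes its speed limit or range.

## Working session

There is one attempt and no reset: what is moved stays moved. The work goes in short steps, Python scripts to look and compute and a tool call to move; the robot and the scene stay as the last step left them, time stands still between calls to the robot, and variables do not carry over. Pictures are saved under pics/ and viewed, about 12 in all and at most 16, crops included, and the job is handed in when it is done.

Besides the shell and the picture viewer there is one more tool, called after "Call:" as name(argument=value, ...), one argument or row to a line, values as JSON. apply_moves: Moves the arm, as the interface text tells. Its arguments: {"type":"object","properties":{"increments":{"type":"array"},"squeeze":{"type":"number"}},"required":["increments"]}

```bash
mkdir -p pics
cat > h.py <<'E'
import numpy as np, cv2
from plant import monitor, vision, finish_job, manip
from scipy.spatial.transform import Rotation as Ro
def shot(n,save=None):
    d=vision.get_image(n); d['R']=cv2.Rodrigues(np.array(d['rvec'],float))[0]; d['t']=np.array(d['tvec'],float).ravel()
    if save: cv2.imwrite('pics/'+save+'.png',d['frame'][...,::-1])
    return d
def cloud(d):
    z=d['z_map'].astype(float); v,u=np.indices(z.shape)
    P=np.stack([(u-d['cx'])/d['fx']*z,(v-d['cy'])/d['fy']*z,z],-1)
    W=(P-d['t'])@d['R']; W[z==0]=np.nan; return W
def onplane(d,u,v,h):
    r=d['R'].T@np.array([(u-d['cx'])/d['fx'],(v-d['cy'])/d['fy'],1]); c=-d['R'].T@d['t']
    return c+r*(h-c[2])/r[2]
def proj(d,p):
    c=d['R']@np.array(p,float)+d['t']; return d['fx']*c[0]/c[2]+d['cx'],d['fy']*c[1]/c[2]+d['cy']
def toolR():
    return Ro.from_euler('xyz',monitor.observe()['tcp_rot']).as_matrix()
E
python3 - <<'E'
from h import *
s=monitor.observe(); print(s); print(manip.tcp_to_grasp)
for n in('top','side'):
    d=shot(n,n+'0'); print(n,-d['R'].T@d['t'],d['fx'],d['R'][2], (d['z_map']==0).mean())
E
```

```text
{'time': 0.0, 'joint_positions': array([-9.51310868e-01,  4.08709673e-02,  8.38038809e-02, -4.67483025e-04,
       -1.61549502e+00, -3.33695676e-01]), 'qvel': array([-0.00162828, -0.00036439,  0.00150096, -0.00150673, -0.00032847,
       -0.00047153]), 'joint_efforts': array([-2.18512549e-03, -3.68199527e+01,  3.47410440e+01,  6.93220675e+00,
       -5.54009530e-03, -3.36026460e-05]), 'tcp_pos': array([ 169.13672147, -575.3288253 ,  230.24078218]), 'tcp_rot': array([ 3.13977131e+00, -1.37066939e-04, -2.85578227e+00]), 'contact_force': array([ 0.28032502, -0.28235376,  0.21166263]), 'wrist_torque': array([ 0.02308925, -0.02039845, -0.02451849]), 'grip_width': 1.0054050205579277}
-18.700000000000003
top [ 465.47075689    4.94299455 1172.07343417] 419.8908706254873 [ 0.05615563 -0.00603388 -0.99840379] 0.003954081632653061
side [165.07536655 706.01412156 696.53610987] 383.590477416819 [ 0.3606343  -0.70476707 -0.61093885] 0.004034863945578232
```

View pics/top0.png

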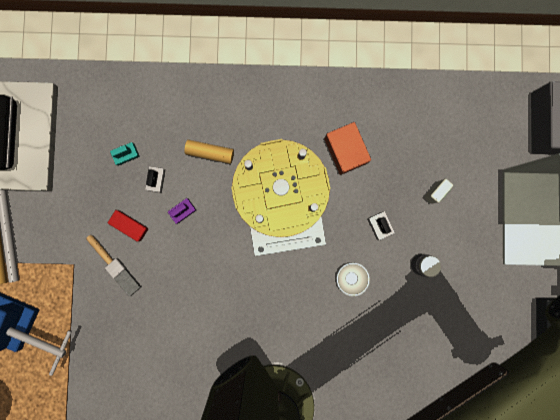

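View pics/side0.png

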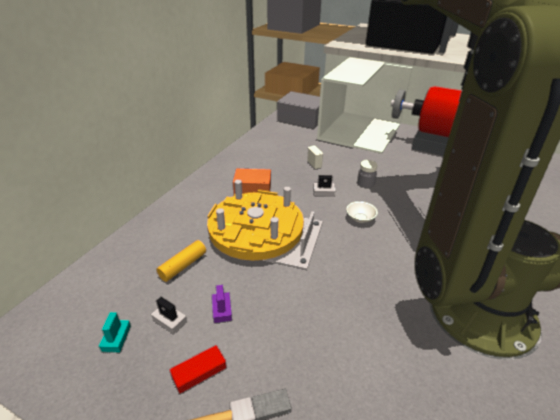

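The top view shows the plate centred near (281,187), its bracket on the robot's side near (288,242), and two keys with black grips at (155,180) and (382,225). The purple and turquoise look-alikes are at (182,211) and (124,153). The side view agrees with this. Next I'll measure.

Run:
```python
from h import *
d=shot('top'); W=cloud(d); f=d['frame']
hsv=cv2.cvtColor(f,cv2.COLOR_RGB2HSV)
for (u,v) in((155,180),(382,225)):
    sl=np.s_[v-20:v+20,u-20:u+20]
    w=W[sl].reshape(-1,3); c=f[sl].reshape(-1,3).astype(int)
    for lo,hi,nm in((14,30,'foot'),(50,75,'grip')):
        vv,uu=np.indices((40,40)); 
        m=((W[sl][...,2]>lo)&(W[sl][...,2]<hi))
        r=cv2.minAreaRect(W[sl][m][:,:2].astype(np.float32)); print(u,v,nm,m.sum(),np.median(w[m.ravel()],0).round(1),[np.round(x,1) for x in r])
    m=(W[sl][...,2]>12); r=cv2.minAreaRect(W[sl][m][:,:2].astype(np.float32)); print('all',[np.round(x,1) for x in r])
# posts
H=W[...,2]; m=((H>105)&(H<130)).astype(np.uint8); m[:, :230]=0; m[:,335:]=0;m[:130]=0;m[245:]=0
n,l,st,ce=cv2.connectedComponentsWithStats(m)
P=[]
for i in range(1,n):
    p=onplane(d,*ce[i],117); print('post',st[i,4],ce[i].round(1),p.round(1)); 
    if st[i,4]>8: P.append(p)
P=np.array(P); print('centre',P.mean(0).round(1))
im=cv2.resize(f[130:260,225:340],None,fx=5,fy=5,interpolation=cv2.INTER_CUBIC)
im2=np.hstack([cv2.resize(f[v-22:v+22,u-22:u+22],(320,320),interpolation=cv2.INTER_CUBIC) for u,v in((155,180),(382,225))])
cv2.imwrite('pics/plate.png',cv2.resize(im,(530,600))[...,::-1]);
```

```text
155 180 foot 215 [606.5 332.8  22.1] [array([610.6, 343. ]), array([41.8, 65.7]), np.float64(82.4)]
155 180 grip 120 [609.1 341.3  61.1] [array([610.5, 342.7]), array([17.9, 43.2]), np.float64(84.1)]
all [array([610.6, 342.8]), array([41.8, 65.8]), np.float64(82.0)]
382 225 foot 285 [ 498.1 -278.    22. ] [array([ 499., -285.]), array([65.8, 49. ]), np.float64(25.5)]
382 225 grip 113 [ 497.8 -284.    61.5] [array([ 499.1, -284.4]), array([43.5, 17.1]), np.float64(27.6)]
all [array([ 499., -285.]), array([65.8, 49. ]), np.float64(25.5)]
post 51 [302.3 151.9] [676.3 -58.  117. ]
post 51 [247.5 163.3] [643.4  80.1 117. ]
post 52 [313.7 206.3] [538.5 -89.7 117. ]
post 50 [258.9 217.7] [506.4  47.6 117. ]
centre [591.1  -5.  117. ]
```

View pics/plate.png

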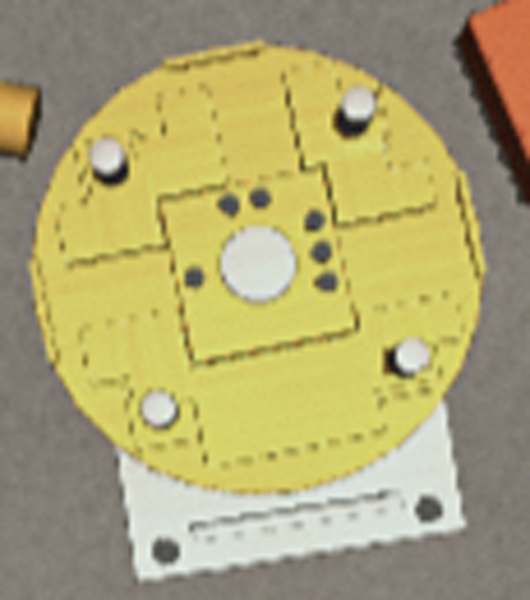

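The plate's blank face (no studs) is towards the bracket. The key widths read 41.8 mm (key2) and 49 mm (key3), so key1 looks absent. Next I'll measure the bracket yaw, the face heights and the part of the bench hidden behind the arm.

Run:
```python
from h import *
d=shot('top'); W=cloud(d)
C=np.array([591.1,-5.0]); ph=np.arctan2(16,68.7)
P=W[...,:2]-C; r=np.hypot(P[...,0],P[...,1]); H=W[...,2]
m=(r>136)&(r<165)&(H>55)&(H<75)&(P[...,0]<0)
q=W[m]; print('bracket',m.sum(),q.mean(0).round(1)); vx=cv2.fitLine(q[:,:2].astype(np.float32),cv2.DIST_L2,0,.01,.01).ravel(); print(vx, 'yaw of normal deg',np.degrees(np.arctan2(vx[1],vx[0])), cv2.minAreaRect(q[:,:2].astype(np.float32)))
X=P[...,0]*np.cos(ph)+P[...,1]*np.sin(ph); Y=-P[...,0]*np.sin(ph)+P[...,1]*np.cos(ph)
for nm,o,t in(('f1',Y,-X),('f2',X,Y),('f3',-Y,X),('blank',-X,-Y)):
    print(nm,'t = anticlockwise(left looking inward is..) ')
    for lo in(58,72,86,98):
        print(lo,[int(round(np.nanmedian(H[(o>lo)&(o<lo+14)&(t>a)&(t<=a+4)]))) if ((o>lo)&(o<lo+14)&(t>a)&(t<=a+4)).any() else -1 for a in range(-48,48,4)])
w=shot('wrist','w0'); s=shot('side'); S=cloud(s)
for n,dd in(('side',s),('wrist',w)):
    A=cloud(dd); f=dd['frame'].max(2)
    m=(f<60)&(A[...,2]>50)&(A[...,2]<75)&(A[...,0]>150)&(A[...,0]<800)&(abs(A[...,1])<700)
    k,l,st,ce=cv2.connectedComponentsWithStats(m.astype(np.uint8))
    print(n,[(np.round(A[l==i].mean(0)),st[i,4]) for i in range(1,k) if st[i,4]>15])
```

```text
bracket 141 [448.3 -30.7  65.5]
[ 1.8420620e-01 -9.8288763e-01  4.4829715e+02 -3.0749846e+01] yaw of normal deg -79.38514 ((448.32244873046875, -31.288349151611328), (8.014383316040039, 117.98705291748047), 10.512815475463867)
f1 t = anticlockwise(left looking inward is..) 
58 [63, 61, 63, 61, 62, 61, 51, 49, 51, 49, 49, 51, 51, 50, 50, 62, 62, 62, 61, 61, 62, 62, 62, 63]
72 [63, 62, 61, 63, 63, 61, 51, 51, 49, 50, 51, 50, 50, 51, 49, 60, 63, 62, 61, 63, 62, 62, 63, 62]
86 [63, 62, 60, 62, 61, 62, 51, 51, 50, 49, 49, 50, 51, 50, 50, 59, 63, 61, 62, 64, 61, 61, 63, 60]
98 [60, 62, 62, 61, 60, 60, 52, 50, 51, 50, 51, 50, 50, 49, 49, 50, 61, 60, 60, 63, 59, 60, 60, 54]
f2 t = anticlockwise(left looking inward is..) 
58 [62, 62, 55, 50, 51, 52, 49, 49, 50, 49, 50, 50, 50, 51, 62, 63, 63, 62, 61, 61, 64, 61, 62, 61]
72 [63, 63, 56, 51, 51, 50, 51, 51, 49, 50, 51, 51, 50, 52, 63, 63, 62, 62, 62, 63, 61, 64, 62, 60]
86 [63, 61, 54, 49, 51, 49, 51, 52, 50, 50, 50, 50, 51, 51, 64, 62, 62, 64, 62, 61, 63, 50, 51, 51]
98 [59, 62, 53, 51, 52, 52, 49, 49, 50, 51, 49, 51, 51, 50, 62, 62, 60, 60, 6
[... 326 characters left out ...]
 49, 49, 52, 64, 61, 62, 62, 61, 64, 52, 53]
98 [61, 62, 62, 50, 49, 50, 52, 51, 50, 50, 50, 49, 50, 52, 51, 49, 61, 59, 63, 62, 62, 62, 52, 51]
blank t = anticlockwise(left looking inward is..) 
58 [62, 62, 62, 62, 61, 61, 62, 61, 63, 62, 62, 61, 62, 63, 63, 62, 61, 62, 62, 62, 63, 63, 62, 62]
72 [61, 62, 63, 62, 61, 62, 63, 61, 63, 63, 63, 62, 62, 62, 62, 61, 62, 63, 62, 63, 62, 64, 61, 62]
86 [62, 60, 64, 61, 63, 61, 61, 62, 64, 63, 64, 61, 63, 62, 62, 60, 63, 62, 62, 61, 62, 62, 62, 63]
98 [61, 60, 59, 63, 61, 60, 61, 61, 49, 62, 63, 61, 56, 60, 61, 60, 60, 61, 61, 61, 59, 58, 62, 61]
side [(array([ 496., -279.,   58.]), np.int32(55)), (array([606., 347.,  59.]), np.int32(153))]
wrist []
```

View pics/w0.png

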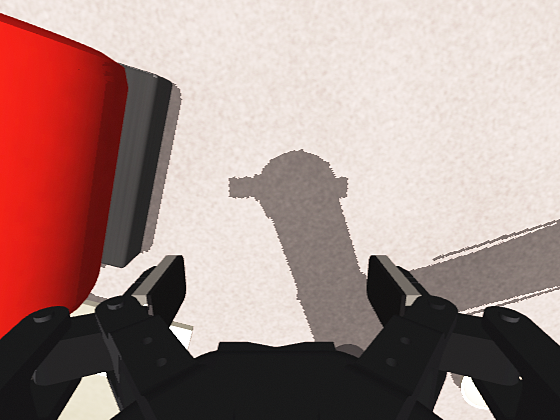

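Findings so far:
- **Keys:** key1 is absent, as the side view also shows only two black grips. The wrist view shows no key, only the vice and shadows.
- **Plate and fixture:** the fixture yaw is about 10.4° and the plate is about 2.8° past blank-square.
- **Grooves:** the face2 groove is centred near -15 mm and face3's near -10 mm.

I'll now go to the near-right post.

```bash
cat >> h.py <<'E'
def rel(pos,yaw_deg,cmd=None):
    """shift (cm) and turn (deg) in tool axes; yaw only change assumed, tilt corrected"""
    s=monitor.observe(); R=toolR(); p=np.array(s['tcp_pos']) if cmd is None else np.array(cmd[:3])
    if cmd is not None: R=Ro.from_euler('xyz',[np.pi,0,np.radians(cmd[3])]).as_matrix()
    T=Ro.from_euler('xyz',[np.pi,0,np.radians(yaw_deg)]).as_matrix()
    return ((R.T@(np.array(pos,float)-p))/10).round(2), np.degrees(Ro.from_matrix(R.T@T).as_rotvec()).round(2)
def st():
    s=monitor.observe(); print('t',round(s['time'],2),'tcp',np.round(s['tcp_pos'],1),'rpy',np.degrees(s['tcp_rot']).round(1),'F',np.round(s['contact_force'],1),'w',round(s['grip_width'],3),'j6',round(s['joint_positions'][5],2))
E
python3 - <<'E'
from h import *
print(rel([538.5,-89.7,150],-122,[169.2,-575.6,231.3,-163.6]))
E
```

```text
(array([-49.15,  36.19,   8.13]), array([  0. ,   0. , -41.6]))
```

Call:
apply_moves(
  increments=[
    [[55, -4, 3, 0.5, 0, 0, -4], [55, -8, 6, 1, 0, 0, -8], [55, -12, 9, 1.5, 0, 0, -12], [55, -16, 12, 2, 0, 0, -16], [55, -20, 15, 3, 0, 0, -20], [55, -24, 18, 4, 0, 0, -24], [55, -28, 21, 5, 0, 0, -28], [55, -32, 24, 6, 0, 0, -32], [55, -36, 27, 7, 0, 0, -36], [55, -40, 30, 8, 0, 0, -40]],
  ],
  squeeze=60,
)

```text
time: 1.3
tcp_pos: [465.2, -178.5, 152.6]
tcp_rot: [-3.141, 0.001, -2.154]
contact_force: [0.6, -0.4, 0.7]
grip_width: 0.55
```

Run:
```python
from h import *
st(); print(rel([538.5,-89.7,150],-122))
```

```text
t 1.3 tcp [ 465.2 -178.5  152.6] rpy [-180.     0.  -123.4] F [ 0.6 -0.4  0.7] w 0.55 j6 -0.62
(array([-11.45,  -1.22,   0.27]), array([-0.05,  0.04, -1.44]))
```

Call:
apply_moves(
  increments=[
    [[55, -4, -0.4, 0.2, 0, 0, -1.4], [55, -8, -0.8, 0.2, 0, 0, -1.4], [55, -11.4, -1.2, 0.3, 0, 0, -1.4], [55, -11.4, -1.2, 0.3, 0, 0, -1.4], [55, -11.4, -1.2, 2, 0, 0, -1.4], [55, -11.4, -1.2, 4, 0, 0, -1.4], [55, -11.4, -1.2, 6, 0, 0, -1.4], [55, -11.4, -1.2, 7, 0, 0, -1.4]],
  ],
)

```text
time: 2.1
tcp_pos: [536.3, -92.4, 80.7]
tcp_rot: [3.139, -0.001, -2.134]
contact_force: [0.8, 0.3, -0.5]
grip_width: 0.555
```

Call:
apply_moves(
  increments=[
    [[10, 0, 0, 0, 0, 0, 0], [10, 0, 0, 0, 0, 0, 0], [10, 0, 0, 0, 0, 0, 0], [10, 0, 0, 0, 0, 0, 0], [10, 0, 0, 0, 0, 0, 0], [10, 0, 0, 0, 0, 0, 0]],
  ],
  squeeze=60,
)

```text
time: 2.7
tcp_pos: [537.5, -92.4, 83.6]
tcp_rot: [-3.141, -0.0, -2.133]
contact_force: [-4.9, -0.1, 4.9]
grip_width: 0.218
```

Run:
```python
from h import *
st()
for a in(30,60,90): 
  for t in range(0,91,5): pass
print([(t,round(10.04*(np.cos(np.radians(t))-1),2),round(-10.04*np.sin(np.radians(t)),2)) for t in range(6,66,6)])
```

```text
t 2.7 tcp [537.5 -92.4  83.6] rpy [-180.    -0.  -122.2] F [-4.9 -0.1  4.9] w 0.218 j6 -0.76
[(6, np.float64(-0.06), np.float64(-1.05)), (12, np.float64(-0.22), np.float64(-2.09)), (18, np.float64(-0.49), np.float64(-3.1)), (24, np.float64(-0.87), np.float64(-4.08)), (30, np.float64(-1.35), np.float64(-5.02)), (36, np.float64(-1.92), np.float64(-5.9)), (42, np.float64(-2.58), np.float64(-6.72)), (48, np.float64(-3.32), np.float64(-7.46)), (54, np.float64(-4.14), np.float64(-8.12)), (60, np.float64(-5.02), np.float64(-8.69))]
```

Call:
apply_moves(
  increments=[
    [[10, -0.02, -0.53, 0, 0, 0, -3], [10, -0.1, -1.4, 0, 0, 0, -8], [10, -0.3, -2.43, 0, 0, 0, -14], [10, -0.6, -3.43, 0, 0, 0, -20], [10, -1.01, -4.4, 0, 0, 0, -26], [10, -1.52, -5.32, 0, 0, 0, -32], [10, -1.92, -5.9, 0, 0, 0, -36], [10, -1.92, -5.9, 0, 0, 0, -36], [10, -1.92, -5.9, 0, 0, 0, -36]],
  ],
)

```text
time: 3.6
tcp_pos: [599.0, -107.3, 83.6]
tcp_rot: [-3.138, -0.0, -1.505]
contact_force: [3.3, 0.5, 2.9]
grip_width: 0.216
```

```bash
cat >> h.py <<'E'
C=np.array([591.1,-5.0]); FY=10.4
def posts(d=None):
    d=d or shot('top'); W=cloud(d); H=W[...,2]; P=W[...,:2]-C; r=np.hypot(P[...,0],P[...,1])
    m=((H>108)&(H<124)&(r<118)&(r>82)).astype(np.uint8); k,l,s_,ce=cv2.connectedComponentsWithStats(m)
    out=[]
    for i in range(1,k):
        if 35<s_[i,4]<70:
            p=onplane(d,*ce[i],117); v=p[:2]-C; a=np.degrees(np.arctan2(v[1],v[0])); out.append((p.round(1)[:2],round(np.hypot(*v),1),round((a-45-FY)%90,1)))
    return out
E
python3 - <<'E'
from h import *
st(); 
for p in posts(): print(p)
E
```

```text
t 3.6 tcp [ 599.  -107.3   83.6] rpy [-179.8   -0.   -86.2] F [3.3 0.5 2.9] w 0.216 j6 -0.09
(array([491.7, -13.2]), np.float64(99.8), np.float64(39.3))
```

Call:
apply_moves(
  increments=[
    [[10, -0.02, -0.53, 0, 0, 0, -3], [10, -0.1, -1.4, 0, 0, 0, -8], [10, -0.15, -1.74, 0, 0, 0, -10], [10, -0.15, -1.74, 0, 0, 0, -10]],
  ],
)

```text
time: 4.05
tcp_pos: [615.2, -104.7, 83.6]
tcp_rot: [-3.141, -0.0, -1.33]
contact_force: [-0.9, 0.2, 6.1]
grip_width: 0.215
```

Call:
apply_moves(
  increments=[
    [[10, -0.05, -1.05, 0, 0, 0, -6], [10, -0.24, -2.19, 0, 0, 0, -12.6], [10, -0.61, -3.43, 0, 0, 0, -20], [10, -1.18, -4.71, 0, 0, 0, -28], [10, -1.92, -5.9, 0, 0, 0, -36], [10, -2.82, -6.97, 0, 0, 0, -44], [10, -3.87, -7.91, 0, 0, 0, -52], [10, -5.02, -8.69, 0, 0, 0, -60], [10, -5.79, -9.1, 0, 0, 0, -65], [10, -5.79, -9.1, 0, 0, 0, -65]],
  ],
)

```text
time: 5.05
tcp_pos: [690.8, -25.6, 83.6]
tcp_rot: [-3.14, -0.004, -0.195]
contact_force: [4.7, 4.5, 3.5]
grip_width: 0.217
```

Call:
apply_moves(
  increments=[
    [[10, -0.05, -1.05, 0, 0, 0, -6], [10, -0.24, -2.19, 0, 0, 0, -12.6], [10, -0.61, -3.43, 0, 0, 0, -20], [10, -1.18, -4.71, 0, 0, 0, -28], [10, -1.92, -5.9, 0, 0, 0, -36], [10, -2.82, -6.97, 0, 0, 0, -44], [10, -3.87, -7.91, 0, 0, 0, -52], [10, -5.02, -8.69, 0, 0, 0, -60], [10, -5.79, -9.1, 0, 0, 0, -65], [10, -5.79, -9.1, 0, 0, 0, -65]],
  ],
)

```text
time: 6.05
tcp_pos: [650.9, 76.6, 83.6]
tcp_rot: [3.141, -0.006, 0.94]
contact_force: [1.6, 9.7, 4.2]
grip_width: 0.217
```

Run:
```python
from h import *
st(); 
for p in posts(): print(p)
```

```text
t 6.05 tcp [650.9  76.6  83.6] rpy [180.   -0.3  53.8] F [1.6 9.7 4.2] w 0.217 j6 2.09
(array([672.2, -63.8]), np.float64(100.2), np.float64(88.7))
(array([532.7, -86.2]), np.float64(100.0), np.float64(88.9))
(array([510.5,  53.7]), np.float64(99.7), np.float64(88.6))
```

Call:
apply_moves(
  increments=[
    [[10, 0, -0.14, 0, 0, 0, -0.8], [10, 0, -0.26, 0, 0, 0, -1.5], [10, 0, -0.26, 0, 0, 0, -1.5], [55, 0, -0.26, 0, 0, 0, -1.5], [55, 0, -0.26, 0, 0, 0, -1.5], [55, 0, -0.26, 0, 0, 0, -1.5], [55, 0, -0.26, -3, 0, 0, -1.5], [55, 0, -0.26, -6, 0, 0, -1.5], [55, 0, -0.26, -10, 0, 0, -1.5]],
  ],
)

```text
time: 7.0
tcp_pos: [647.1, 74.7, 181.5]
tcp_rot: [-3.139, 0.003, 0.964]
contact_force: [0.8, -1.1, -0.2]
grip_width: 0.551
```

Run:
```python
from h import *
st(); d=shot('top')
for p in posts(d): print(p)
print(rel([610.6,342.8,150],84))
print(rel([610.6,342.8,150],-96))
```

```text
t 7.0 tcp [647.1  74.7 181.5] rpy [-179.8    0.2   55.2] F [ 0.8 -1.1 -0.2] w 0.551 j6 2.11
(array([672.7, -63.2]), np.float64(100.2), np.float64(89.1))
(array([533.2, -86.7]), np.float64(100.2), np.float64(89.3))
(array([509.7,  52.9]), np.float64(99.9), np.float64(89.2))
(array([ 19.78, -18.57,   4.12]), array([  0.45,  -0.17, -28.78]))
(array([ 19.78, -18.57,   4.12]), array([ -0.23,  -0.61, 151.22]))
```

```bash
cat >> h.py <<'E'
def groove(d,phi,rng=(58,106),face=None):
    """phi: world deg of outward dir of face; returns groove centre tangential offset (along anticlockwise), from depth"""
    W=cloud(d); P=W[...,:2]-C; a=np.radians(phi); o=P[...,0]*np.cos(a)+P[...,1]*np.sin(a); t=-P[...,0]*np.sin(a)+P[...,1]*np.cos(a)
    res=[]
    for lo in range(rng[0],rng[1]-11,12):
        m=(o>lo)&(o<lo+12)&(abs(t)<48)&(W[...,2]<67)&(W[...,2]>44)
        low=t[m&(W[...,2]<56)]; low=low[abs(low)<46.5]; b=np.linspace(-48,48,97)
        n,_=np.histogram(low,np.arange(-48,49,3)); res.append((lo,np.percentile(low,1).round(1),np.percentile(low,99).round(1)))
    return res
E
python3 - <<'E'
from h import *
print(groove(shot('top'),189.6),groove(shot('top'),279.6))
print(rel([610.6,342.8,150],-7))
E
```

```text
[(58, np.float64(-37.1), np.float64(6.4)), (70, np.float64(-36.3), np.float64(7.4)), (82, np.float64(-37.0), np.float64(45.8)), (94, np.float64(-37.0), np.float64(45.2))] [(58, np.float64(-21.1), np.float64(15.1)), (70, np.float64(-20.2), np.float64(15.8)), (82, np.float64(-20.8), np.float64(15.7)), (94, np.float64(-21.1), np.float64(14.7))]
(array([ 19.76, -18.47,   3.66]), array([ 5.000e-02, -3.400e-01,  6.222e+01]))
```

Call:
apply_moves(
  increments=[
    [[70, 2, -1.9, 0, 0, 0, 6], [70, 5, -4.6, 0, 0, 0, 14], [70, 8, -7.4, 0, 0, 0, 22], [70, 11, -10.2, 0, 0, 0, 30], [70, 14, -13, 0, 0, 0, 38], [70, 17, -15.8, 0, 0, 0, 46], [70, 19.8, -18.6, 0, 0, 0, 54], [70, 19.8, -18.6, 2, 0, 0, 62.2], [70, 19.8, -18.6, 4.1, 0, 0, 62.2], [70, 19.8, -18.6, 4.1, 0, 0, 62.2]],
  ],
)

```text
time: 8.15
tcp_pos: [606.0, 343.1, 135.9]
tcp_rot: [3.136, 0.007, -0.121]
contact_force: [-1.4, -0.4, -1.1]
grip_width: 0.704
```

Run:
```python
from h import *
st(); w=shot('wrist','w1'); W=cloud(w); f=w['frame'].max(2)
near=(abs(W[...,0]-610)<90)&(abs(W[...,1]-343)<90)
for lo,hi in((16,30),(52,72)):
    m=near&(W[...,2]>lo)&(W[...,2]<hi)
    k,l,s_,ce=cv2.connectedComponentsWithStats(m.astype(np.uint8)); 
    for i in range(1,k):
        if s_[i,4]>400: q=W[l==i]; print(lo,s_[i,4],np.median(q,0).round(1),cv2.minAreaRect(q[:,:2].astype(np.float32)))
t=shot('top'); T=cloud(t); m=(np.hypot(T[...,0]-610.6,T[...,1]-342.8)<60)&(T[...,2]>12)&(T[...,2]<80); print('top',m.sum())
```

```text
t 8.15 tcp [606.  343.1 135.9] rpy [179.7   0.4  -6.9] F [-1.4 -0.4 -1.1] w 0.704 j6 0.65
16 1354 [676.8 409.8  22.6] ((682.8162231445312, 420.0301818847656), (37.92874526977539, 45.44768524169922), 24.638877868652344)
16 2233 [619.  340.5  22.5] ((610.7761840820312, 343.13641357421875), (41.04008102416992, 65.3147201538086), 82.79547119140625)
52 1052 [683.2 420.2  62.4] ((683.021240234375, 423.1061706542969), (16.531116485595703, 29.113094329833984), 25.917451858520508)
52 1234 [612.1 342.9  62.4] ((610.716796875, 343.4468688964844), (16.093605041503906, 43.745445251464844), 83.4156265258789)
top 244
```

View pics/w1.png

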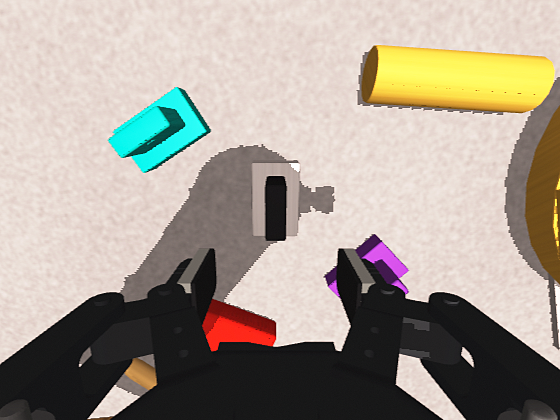

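The wrist view shows key2 with its black grip at (275,205), between the turquoise and purple decoys. It measures 41 x 65.3 mm at (610.8, 343.3). I'll grasp it now.

Call:
apply_moves(
  increments=[
    [[70, 0.5, -0.1, 0, 0, 0, 0], [70, 0.5, -0.1, 2.5, 0, 0, 0], [70, 0.5, -0.1, 5, 0, 0, 0], [70, 0.5, -0.1, 8, 0, 0, 0], [70, 0.5, -0.1, 10.5, 0, 0, 0], [70, 0.5, -0.1, 10.5, 0, 0, 0]],
  ],
)

```text
time: 8.85
tcp_pos: [612.0, 342.9, 33.0]
tcp_rot: [3.138, 0.005, -0.122]
contact_force: [-0.4, -0.5, -0.6]
grip_width: 0.697
```

Call:
apply_moves(
  increments=[
    [[5, 0, 0, 0, 0, 0, 0], [5, 0, 0, 0, 0, 0, 0], [5, 0, 0, 0, 0, 0, 0], [5, 0, 0, 0, 0, 0, 0], [5, 0, 0, 0, 0, 0, 0], [5, 0, 0, 0, 0, 0, 0], [5, 0, 0, 0, 0, 0, 0], [5, 0, 0, 0, 0, 0, 0]],
  ],
  squeeze=50,
)

```text
time: 9.65
tcp_pos: [614.2, 344.6, 39.0]
tcp_rot: [-3.14, -0.003, -0.121]
contact_force: [-0.4, -1.8, 6.6]
grip_width: 0.175
```

Run:
```python
from h import *
st(); s=monitor.observe()
phi=189.6;a=np.radians(phi); o=np.array([np.cos(a),np.sin(a)]); t=np.array([-o[1],o[0]])
print('groove ctr',C+86*o-15*t, 'drag start',C+86*o+2*t)
p=s['tcp_pos']
g=C+86*o-15*t
print(rel([g[0],g[1],p[2]+110],9.6))
```

```text
t 9.65 tcp [614.2 344.6  39. ] rpy [-1.799e+02 -1.000e-01 -6.900e+00] F [-0.4 -1.8  6.6] w 0.175 j6 0.66
groove ctr [503.80280961  -4.55217166] drag start [506.63787831 -21.31410429]
(array([ -6.73,  35.97, -11.08]), array([ -0.07,  -0.16, -16.52]))
```

Call:
apply_moves(
  increments=[
    [[45, 0, 0, 0, 0, 0, 0], [45, 0, 0, 0, 0, 0, 0], [45, 0, 0, 0, 0, 0, 0], [45, -0.3, 0, 0.5, 0, 0, 0], [45, -0.3, 0, 1.0, 0, 0, 0], [45, -0.3, 0, 1.0, 0, 0, 0], [45, -0.3, 0, 1.0, 0, 0, 0]],
  ],
)

```text
time: 10.35
tcp_pos: [610.0, 344.5, 26.2]
tcp_rot: [3.141, 0.001, -0.121]
contact_force: [-0.9, -0.2, 1.3]
grip_width: 0.452
```

Call:
apply_moves(
  increments=[
    [[5, 0, 0, 0, 0, 0, 0], [5, 0, 0, 0, 0, 0, 0], [5, 0, 0, 0, 0, 0, 0], [5, 0, 0, 0, 0, 0, 0], [5, 0, 0, 0, 0, 0, 0], [5, 0, 0, 0, 0, 0, 0], [5, 0, 0, 0, 0, 0, 0], [5, 0, 0, 0, 0, 0, 0]],
  ],
  squeeze=50,
)

```text
time: 11.15
tcp_pos: [610.4, 344.6, 27.0]
tcp_rot: [-3.142, -0.0, -0.121]
contact_force: [-0.9, -0.7, 1.9]
grip_width: 0.179
```

Run:
```python
from h import *
st(); w=shot('wrist'); W=cloud(w)
near=(abs(W[...,0]-610)<40)&(abs(W[...,1]-343)<40)
m=near&(W[...,2]>16)&(W[...,2]<30)
k,l,s_,ce=cv2.connectedComponentsWithStats(m.astype(np.uint8)); 
for i in range(1,k):
    if s_[i,4]>400: q=W[l==i]; print(s_[i,4],np.median(q,0).round(1),cv2.minAreaRect(q[:,:2].astype(np.float32)),q[:,0].min(),q[:,0].max())
```

```text
t 11.15 tcp [610.4 344.6  27. ] rpy [-180.    -0.    -6.9] F [-0.9 -0.7  1.9] w 0.179 j6 0.65
3357 [633.8 341.4  22.5] ((628.379638671875, 342.67059326171875), (41.11797332763672, 30.903263092041016), 83.04872131347656) 610.6047562116315 645.7352393046165
```

Run:
```python
from h import *
print(rel([505.1,-12.4,157],9.6))
```

```text
(array([ -6.15,  36.71, -13.01]), array([ -0.  ,  -0.02, -16.52]))
```

Call:
apply_moves(
  increments=[
    [[5, 0, 0, -2, 0, 0, 0], [5, 0, 0, -6, 0, 0, 0], [5, 0, 0, -10, 0, 0, 0], [5, 0, 0, -13, 0, 0, 0], [5, -0.5, 3, -13, 0, 0, -2], [5, -1.3, 7, -13, 0, 0, -5], [5, -2.1, 11, -13, 0, 0, -8], [5, -2.9, 15, -13, 0, 0, -11]],
  ],
)

```text
time: 12.0
tcp_pos: [561.8, 198.1, 154.4]
tcp_rot: [3.141, 0.003, 0.074]
contact_force: [0.3, -0.9, -3.0]
grip_width: 0.175
```

Run:
```python
from h import *
st(); print(rel([505.1,-12.4,157],9.6))
```

```text
t 12.0 tcp [561.8 198.1 154.4] rpy [180.    0.2   4.2] F [ 0.3 -0.9 -3. ] w 0.175 j6 0.97
(array([-7.21, 20.57, -0.23]), array([-0.  ,  0.19, -5.38]))
```

Call:
apply_moves(
  increments=[
    [[5, -1.4, 4, -0.2, 0, 0, -1], [5, -2.8, 8, -0.2, 0, 0, -2], [5, -4.2, 12, -0.2, 0, 0, -3], [5, -5.6, 16, -0.2, 0, 0, -4], [5, -6.8, 19.3, -0.2, 0, 0, -5.4], [5, -7.2, 20.6, -0.2, 0, 0, -5.4], [5, -7.2, 20.6, -0.2, 0, 0, -5.4], [5, -7.2, 20.6, 2, 0, 0, -5.4], [5, -7.2, 20.6, 4, 0, 0, -5.4], [5, -7.2, 20.6, 4, 0, 0, -5.4]],
  ],
)

```text
time: 13.0
tcp_pos: [504.2, -10.5, 112.3]
tcp_rot: [-3.14, 0.007, 0.166]
contact_force: [0.4, -0.3, -5.6]
grip_width: 0.18
```

Run:
```python
from h import *
st(); print(rel([505.1,-12.4,91],9.6)); d=shot('top','t1'); 
W=cloud(d); m=(np.hypot(W[...,0]-505,W[...,1]+12)<70)
m&=(W[...,2]>60)&(W[...,2]<180); 
cv2.imwrite('pics/t1c.png',cv2.resize(d['frame'][150:260,225:340],None,fx=4,fy=4)[...,::-1]); w=shot('wrist','w2')
```

```text
t 13.0 tcp [504.2 -10.5 112.3] rpy [-179.9    0.4    9.5] F [ 0.4 -0.3 -5.6] w 0.18 j6 1.36
(array([0.07, 0.21, 2.13]), array([-0.07,  0.41, -0.11]))
```

View pics/w2.png

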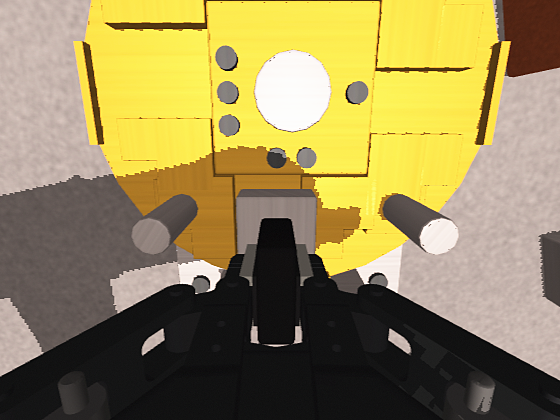

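The wrist view shows the two studs towards the robot. Key2's foot is at (277,205), over the groove, whose left wall is near column 234. I'll measure the key against the groove in this one image.

```bash
cat >> h.py <<'E'
def compare(phi,zu):
    """wrist view: key foot and groove floor extents in (out, t) for face at phi; zu = key underside height"""
    w=shot('wrist'); W=cloud(w); a=np.radians(phi); P=W[...,:2]-C
    o=P[...,0]*np.cos(a)+P[...,1]*np.sin(a); t=-P[...,0]*np.sin(a)+P[...,1]*np.cos(a); z=W[...,2]
    for nm,m in(('floor',(z<56)&(z>44)&(o>50)&(o<108)&(abs(t)<46)),('foot',(abs(z-zu-22)<4)&(o>45)&(o<125)&(abs(t)<46)),('land',(abs(z-62)<3)&(o>50)&(o<65)&(abs(t)<46))):
        for lo in range(48,84,6):
            q=t[m&(o>=lo)&(o<lo+6)]
            if len(q)>15: print(nm,lo,len(q),np.percentile(q,[1,99]).round(1),'z',np.median(z[m&(o>=lo)&(o<lo+6)]).round(1))
    m=(abs(z-zu-22)<4)&(o>45)&(o<125)&(abs(t)<46)
    if m.sum()>50: print('foot inner end o',np.percentile(o[m],1).round(1), cv2.minAreaRect(np.stack([o[m],t[m]],1).astype(np.float32)))
E
python3 - <<'E'
from h import *
st(); compare(189.6,85.5)
E
```

```text
t 13.1 tcp [506.2 -10.8 116.4] rpy [1.8e+02 1.0e-01 9.5e+00] F [ 0.4  0.  -4. ] w 0.175 j6 1.36
floor 48 363 [-37.5  41.7] z 50.8
floor 54 532 [-37.6   7.6] z 50.6
floor 60 34 [-37.6 -34. ] z 50.8
foot 48 378 [-28.5  11.2] z 109.4
foot 54 169 [-28.9  11.8] z 111.2
foot 60 134 [-28.3  11.5] z 111.2
foot 66 98 [-29.1  11.9] z 111.2
foot 72 72 [-28.8  11.5] z 111.2
foot 78 32 [-29.1  11.5] z 111.2
land 48 454 [-45.7  45.4] z 62.4
land 54 599 [-45.5  45.6] z 62.6
land 60 408 [-45.6  45.4] z 62.6
foot inner end o 51.2 ((66.82862091064453, -8.565523147583008), (31.501373291015625, 41.19795227050781), 0.06197317689657211)
```

Call:
apply_moves(
  increments=[
    [[5, -0.2, 0, 0.8, 0, 0, 0], [5, -0.2, 0, 1.6, 0, 0, 0], [5, -0.2, 0, 2.2, 0, 0, 0], [5, -0.2, 0, 2.5, 0, 0, 0], [5, -0.2, 0, 2.5, 0, 0, 0], [5, -0.2, 0, 2.5, 0, 0, 0]],
  ],
)

```text
time: 13.75
tcp_pos: [504.4, -11.8, 91.8]
tcp_rot: [3.141, -0.0, 0.165]
contact_force: [-0.7, 1.1, -4.7]
grip_width: 0.182
```

Call:
apply_moves(
  increments=[
    [[5, 0, 0, 0.15, 0, 0, 0], [5, 0, 0, 0.25, 0, 0, 0], [5, 0, 0, 0.3, 0, 0, 0], [5, 0, 0, 0.3, 0, 0, 0], [5, 0, 0, 0.3, 0, 0, 0]],
  ],
)

```text
time: 14.25
tcp_pos: [504.3, -11.7, 88.9]
tcp_rot: [-3.142, -0.0, 0.165]
contact_force: [-0.8, 0.3, -2.4]
grip_width: 0.179
```

Call:
apply_moves(
  increments=[
    [[5, 0, 0, 0.08, 0, 0, 0], [5, 0, -0.1, 0.1, 0, 0, 0], [5, 0, -0.2, 0.1, 0, 0, 0], [5, 0, -0.3, 0.1, 0, 0, 0], [5, 0, -0.4, 0.1, 0, 0, 0], [5, 0, -0.4, 0.1, 0, 0, 0]],
  ],
)

```text
time: 14.85
tcp_pos: [504.3, -7.9, 88.6]
tcp_rot: [3.141, -0.002, 0.166]
contact_force: [0.8, -3.6, 5.1]
grip_width: 0.177
```

Call:
apply_moves(
  increments=[
    [[5, 0, -0.1, 0, 0, 0, 0], [5, 0, -0.15, 0.05, 0, 0, 0], [5, 0, -0.2, 0.1, 0, 0, 0], [5, 0, -0.25, 0.15, 0, 0, 0], [5, 0, -0.25, 0.15, 0, 0, 0]],
  ],
)

```text
time: 15.35
tcp_pos: [502.4, -4.8, 84.8]
tcp_rot: [-3.141, 0.002, 0.166]
contact_force: [-0.5, 0.4, -4.7]
grip_width: 0.18
```

It dropped in: the underside is about 57.6, below the surface at 62. I'll lower it the rest of the way home.

Call:
apply_moves(
  increments=[
    [[5, 0, 0, 0.3, 0, 0, 0], [5, 0, 0, 0.6, 0, 0, 0], [5, 0, 0, 0.75, 0, 0, 0], [5, 0, 0, 0.85, 0, 0, 0], [5, 0, 0, 0.85, 0, 0, 0]],
  ],
)

```text
time: 15.85
tcp_pos: [503.1, -5.3, 77.5]
tcp_rot: [-3.141, 0.0, 0.165]
contact_force: [0.1, -0.3, -4.3]
grip_width: 0.183
```

Run:
```python
from h import *
st(); s=monitor.observe(); compare(189.6,s['tcp_pos'][2]-27.2); print(posts())
```

```text
t 15.85 tcp [503.1  -5.3  77.5] rpy [-180.     0.     9.5] F [ 0.1 -0.3 -4.3] w 0.183 j6 1.35
floor 48 613 [-37.6  38.5] z 50.8
floor 54 52 [-37.5   7.8] z 51.1
foot 48 190 [-33.3   4.6] z 71.3
foot 54 947 [-34.4   5.3] z 73.1
foot 60 907 [-34.5   5.4] z 73.1
foot 66 520 [-34.8   5.8] z 73.1
foot 72 452 [-34.5   5.3] z 73.2
foot 78 201 [-34.9   5.6] z 72.9
land 48 870 [-45.3  45.3] z 62.5
land 54 984 [-45.7  45.4] z 62.6
land 60 795 [-45.5  45.3] z 62.6
foot inner end o 45.1 ((64.81513977050781, 0.1301727294921875), (91.6763687133789, 39.60842514038086), 89.97632598876953)
[(array([672.5, -63.1]), np.float64(100.0), np.float64(89.1)), (array([649.1,  76. ]), np.float64(99.7), np.float64(89.0)), (array([533.5, -88.2]), np.float64(101.2), np.float64(89.9))]
```

Call:
apply_moves(
  increments=[
    [[5, 0, 0, 0.06, 0, 0, 0], [5, 0, 0, 0.1, 0, 0, 0], [36, 0, 0, 0.05, 0, 0, 0], [36, 0, 0, 0, 0, 0, 0], [36, 0, 0, 0, 0, 0, 0], [36, 0, 0, -2, 0, 0, 0], [36, 0, 0, -5, 0, 0, 0], [36, 0, 0, -8, 0, 0, 0], [36, 0, 0, -10, 0, 0, 0]],
  ],
)

```text
time: 16.85
tcp_pos: [503.9, -5.4, 180.7]
tcp_rot: [3.141, -0.003, 0.165]
contact_force: [0.3, 0.1, 0.1]
grip_width: 0.359
```

Run:
```python
from h import *
st(); d=shot('wrist','w3'); W=cloud(d); a=np.radians(189.6); P=W[...,:2]-C
o=P[...,0]*np.cos(a)+P[...,1]*np.sin(a); t=-P[...,0]*np.sin(a)+P[...,1]*np.cos(a); z=W[...,2]
for lo,hi,n in((69,77,'foot'),(105,118,'grip')):
    m=(z>lo)&(z<hi)&(o>50)&(o<125)&(t<10)&(t>-42); print(n,m.sum(),np.median(z[m]),cv2.minAreaRect(np.stack([o[m],t[m]],1).astype(np.float32)))
dd=shot('top')
print(posts(dd)); T=cloud(dd); P=T[...,:2]; 
m=(np.hypot(P[...,0]-499,P[...,1]+285)<60)&(T[...,2]>12)&(T[...,2]<80); print('key3',cv2.minAreaRect(P[m].astype(np.float32)))
```

```text
t 16.85 tcp [503.9  -5.4 180.7] rpy [180.   -0.2   9.5] F [0.3 0.1 0.1] w 0.359 j6 1.35
foot 2267 72.48283618357118 ((86.20736694335938, -14.835872650146484), (41.15000534057617, 65.92658996582031), 89.90296936035156)
grip 1250 112.43108957131182 ((85.8189468383789, -14.881109237670898), (43.547725677490234, 16.545839309692383), 0.49852025508880615)
[(array([672.7, -63.2]), np.float64(100.2), np.float64(89.1)), (array([649.4,  76.3]), np.float64(100.0), np.float64(89.0))]
key3 ((498.7914123535156, -285.1723327636719), (66.0755615234375, 49.121253967285156), 25.753562927246094)
```

View pics/w3.png

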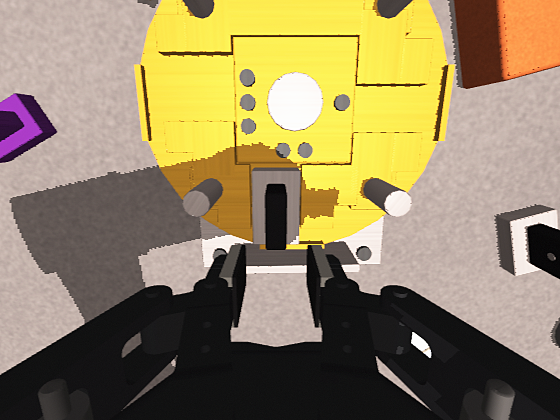

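Key2 is seated at 86.2 mm out, with its foot top at 72.5 and square in the groove. The view shows it at (277,205), with key3 untouched at the right. Next is the 91° turn, using the near-left post.

Run:
```python
from h import *
print(rel([509.4,53.3,150],-35.5),rel([509.4,53.3,83.5],-35.5))
```

```text
(array([ 1.4, -5.7,  3.2]), array([-0.14, -0.36, 44.98])) (array([ 1.35, -5.7 ,  9.85]), array([-0.14, -0.36, 44.98]))
```

Call:
apply_moves(
  increments=[
    [[45, 0.5, -2, 0.5, 0, 0, 8], [45, 1, -4, 1, 0, 0, 16], [45, 1.4, -5.7, 2, 0, 0, 24], [45, 1.4, -5.7, 3, 0, 0, 32], [45, 1.4, -5.7, 3, 0, 0, 40], [45, 1.4, -5.7, 3, 0, 0, 45], [45, 1.4, -5.7, 5, 0, 0, 45], [45, 1.4, -5.7, 8, 0, 0, 45], [45, 1.4, -5.7, 9.8, 0, 0, 45], [45, 1.4, -5.7, 9.8, 0, 0, 45]],
  ],
)

```text
time: 17.95
tcp_pos: [505.7, 52.6, 76.2]
tcp_rot: [3.137, 0.004, -0.62]
contact_force: [-0.2, -0.3, 0.1]
grip_width: 0.444
```

Call:
apply_moves(
  increments=[
    [[10, 0, 0, 0, 0, 0, 0], [10, 0, 0, 0, 0, 0, 0], [10, 0, 0, 0, 0, 0, 0], [10, 0, 0, 0, 0, 0, 0], [10, 0, 0, 0, 0, 0, 0], [10, 0, 0, 0, 0, 0, 0]],
  ],
  squeeze=60,
)

```text
time: 18.55
tcp_pos: [508.2, 53.3, 80.9]
tcp_rot: [-3.14, -0.001, -0.62]
contact_force: [-1.1, -0.3, 5.9]
grip_width: 0.219
```

Call:
apply_moves(
  increments=[
    [[10, 0.05, 1.05, 0, 0, 0, -6], [10, 0.24, 2.19, 0, 0, 0, -12.6], [10, 0.61, 3.43, 0, 0, 0, -20], [10, 1.18, 4.71, 0, 0, 0, -28], [10, 1.92, 5.9, 0, 0, 0, -36], [10, 2.58, 6.72, 0, 0, 0, -42], [10, 3.07, 7.22, 0, 0, 0, -46], [10, 3.07, 7.22, 0, 0, 0, -46]],
  ],
)

```text
time: 19.35
tcp_pos: [491.0, -24.2, 80.8]
tcp_rot: [3.141, -0.001, 0.184]
contact_force: [-1.5, -2.7, 5.0]
grip_width: 0.219
```

Call:
apply_moves(
  increments=[
    [[10, 0.05, 1.05, 0, 0, 0, -6], [10, 0.24, 2.19, 0, 0, 0, -12.6], [10, 0.61, 3.43, 0, 0, 0, -20], [10, 1.18, 4.71, 0, 0, 0, -28], [10, 1.92, 5.9, 0, 0, 0, -36], [10, 2.58, 6.72, 0, 0, 0, -42], [10, 2.94, 7.1, 0, 0, 0, -45], [10, 2.94, 7.1, 0, 0, 0, -45]],
  ],
)

```text
time: 20.15
tcp_pos: [533.0, -89.2, 80.9]
tcp_rot: [3.14, 0.001, 0.969]
contact_force: [-0.1, -5.2, 4.5]
grip_width: 0.219
```

Run:
```python
from h import *
st(); print(posts())
```

```text
t 20.15 tcp [533.  -89.2  80.9] rpy [1.799e+02 1.000e-01 5.550e+01] F [-0.1 -5.2  4.5] w 0.219 j6 2.33
[(array([673.1, -61.9]), np.float64(99.8), np.float64(89.8)), (array([648.1,  77.2]), np.float64(100.0), np.float64(89.9))]
```

Call:
apply_moves(
  increments=[
    [[45, 0, 0, 0, 0, 0, 0], [45, 0, 0, 0, 0, 0, 0], [45, 0, 0, 0, 0, 0, 0], [45, 0, 0, -3, 0, 0, 0], [45, 0, 0, -6, 0, 0, 0], [45, 0, 0, -9, 0, 0, 0], [45, 0, 0, -9, 0, 0, 0]],
  ],
)

```text
time: 20.9
tcp_pos: [534.4, -87.9, 174.8]
tcp_rot: [3.135, -0.004, 0.969]
contact_force: [0.8, 1.3, 0.2]
grip_width: 0.449
```

Run:
```python
from h import *
st(); print(posts()); print(rel([498.8,-285.2,140],25.8))
```

```text
t 20.9 tcp [534.4 -87.9 174.8] rpy [179.6  -0.2  55.5] F [0.8 1.3 0.2] w 0.449 j6 2.33
[(array([673.4, -62.1]), np.float64(100.2), np.float64(89.9)), (array([648. ,  77.2]), np.float64(100.0), np.float64(89.9))]
(array([-18.26,   8.33,   3.17]), array([ 0.13, -0.22, 29.69]))
```

Call:
apply_moves(
  increments=[
    [[60, -3, 1.4, 0, 0, 0, 5], [60, -7, 3.2, 0, 0, 0, 12], [60, -11, 5, 0, 0, 0, 20], [60, -15, 6.8, 0, 0, 0, 26], [60, -18, 8.2, 1, 0, 0, 29.7], [60, -18.3, 8.3, 3, 0, 0, 29.7], [60, -18.3, 8.3, 3, 0, 0, 29.7], [60, -18.3, 8.3, 3, 0, 0, 29.7]],
  ],
)

```text
time: 21.75
tcp_pos: [496.7, -285.3, 138.7]
tcp_rot: [-3.14, 0.002, 0.45]
contact_force: [0.6, 1.2, 0.3]
grip_width: 0.604
```

Run:
```python
from h import *
st(); w=shot('wrist','w4'); W=cloud(w)
near=(abs(W[...,0]-499)<70)&(abs(W[...,1]+285)<70)
for lo,hi in((16,30),(52,72)):
    m=near&(W[...,2]>lo)&(W[...,2]<hi)
    k,l,s_,ce=cv2.connectedComponentsWithStats(m.astype(np.uint8)); 
    for i in range(1,k):
        if s_[i,4]>400: q=W[l==i]; r=cv2.minAreaRect(q[:,:2].astype(np.float32)); print(lo,s_[i,4],np.median(q,0).round(1),r); 
print(rel([r[0][0],r[0][1],27],25.8))
```

```text
t 21.75 tcp [ 496.7 -285.3  138.7] rpy [-1.799e+02  1.000e-01  2.580e+01] F [0.6 1.2 0.3] w 0.604 j6 2.19
16 2725 [ 504.3 -280.8   22.5] ((498.345947265625, -285.092041015625), (65.55430603027344, 48.053619384765625), 25.56624412536621)
52 1211 [ 499.6 -284.5   62.4] ((498.0737609863281, -284.9011535644531), (43.8325080871582, 16.339656829833984), 26.131038665771484)
(array([8.000e-02, 1.000e-02, 1.129e+01]), array([0.  , 0.02, 0.04]))
```

Call:
apply_moves(
  increments=[
    [[60, 0.1, 0, 2, 0, 0, 0], [60, 0.1, 0, 5, 0, 0, 0], [60, 0.1, 0, 8, 0, 0, 0], [60, 0.1, 0, 10, 0, 0, 0], [60, 0.1, 0, 10.8, 0, 0, 0], [60, 0.1, 0, 10.8, 0, 0, 0], [60, 0.1, 0, 10.8, 0, 0, 0], [60, 0.1, 0, 10.8, 0, 0, 0]],
  ],
)

```text
time: 22.6
tcp_pos: [499.1, -285.4, 33.6]
tcp_rot: [3.14, -0.002, 0.45]
contact_force: [0.2, 0.1, 0.8]
grip_width: 0.6
```

Lowering 6 mm more, then closing.

Call:
apply_moves(
  increments=[
    [[60, -0.05, 0, 0.4, 0, 0, 0], [60, -0.05, 0, 0.6, 0, 0, 0], [5, -0.05, 0, 0.6, 0, 0, 0], [5, -0.05, 0, 0.6, 0, 0, 0], [5, -0.05, 0, 0.6, 0, 0, 0], [5, -0.05, 0, 0.6, 0, 0, 0], [5, -0.05, 0, 0.6, 0, 0, 0], [5, -0.05, 0, 0.6, 0, 0, 0], [5, -0.05, 0, 0.6, 0, 0, 0], [5, -0.05, 0, 0.6, 0, 0, 0]],
  ],
  squeeze=50,
)

```text
time: 23.6
tcp_pos: [497.6, -285.5, 25.8]
tcp_rot: [3.141, -0.0, 0.45]
contact_force: [0.2, -0.9, -0.4]
grip_width: 0.176
```

Run:
```python
from h import *
st(); 
W=None
d=shot('top'); print(groove(d,10.3+180))
a=np.radians(190.3); o=np.array([np.cos(a),np.sin(a)]); t=np.array([-o[1],o[0]])
for tt in(-10,-3,-18): print(tt,(C+86*o+tt*t).round(1))
g=C+86*o-2*t
print(rel([g[0],g[1],157],10.3))
```

```text
t 23.6 tcp [ 497.6 -285.5   25.8] rpy [180.   -0.   25.8] F [ 0.2 -0.9 -0.4] w 0.176 j6 2.19
[(58, np.float64(-37.4), np.float64(11.2)), (70, np.float64(-37.3), np.float64(9.5)), (82, np.float64(-36.6), np.float64(12.3)), (94, np.float64(-37.4), np.float64(13.6))]
-10 [504.7 -10.5]
-3 [505.9 -17.4]
-18 [503.3  -2.7]
(array([ 12.38, -23.68, -13.13]), array([ 1.000e-02, -0.000e+00,  1.548e+01]))
```

Call:
apply_moves(
  increments=[
    [[5, 0, 0, -2, 0, 0, 0], [5, 0, 0, -6, 0, 0, 0], [5, 0, 0, -10, 0, 0, 0], [5, 0, 0, -13.1, 0, 0, 0], [5, 1.5, -2.9, -13.1, 0, 0, 2], [5, 3.5, -6.7, -13.1, 0, 0, 5], [5, 5.5, -10.5, -13.1, 0, 0, 8], [5, 7.5, -14.3, -13.1, 0, 0, 11], [5, 9.5, -18.1, -13.1, 0, 0, 14], [5, 11.5, -22, -13.1, 0, 0, 15.5]],
  ],
)

```text
time: 24.65
tcp_pos: [504.4, -35.4, 155.4]
tcp_rot: [-3.14, 0.002, 0.177]
contact_force: [1.1, 0.2, -3.2]
grip_width: 0.175
```

Call:
apply_moves(
  increments=[
    [[5, 0.5, -1.8, 0, 0, 0, 0], [5, 0.5, -1.8, 0, 0, 0, 0], [5, 0.5, -1.8, 2, 0, 0, 0], [5, 0.5, -1.8, 4, 0, 0, 0], [5, 0.5, -1.8, 4.4, 0, 0, 0], [5, 0.5, -1.8, 4.4, 0, 0, 0], [5, 0.5, -1.8, 4.4, 0, 0, 0]],
  ],
)

```text
time: 25.35
tcp_pos: [507.5, -19.1, 113.6]
tcp_rot: [3.141, -0.001, 0.179]
contact_force: [0.1, -0.1, -2.1]
grip_width: 0.178
```

Run:
```python
from h import *
st(); s=monitor.observe(); compare(190.3,s['tcp_pos'][2]-26)
```

```text
t 25.35 tcp [507.5 -19.1 113.6] rpy [ 1.80e+02 -1.00e-01  1.03e+01] F [ 0.1 -0.1 -2.1] w 0.178 j6 1.39
floor 48 393 [-38.1  14. ] z 50.6
floor 54 562 [-38.1  14. ] z 50.6
floor 60 73 [-38.1 -31.9] z 50.6
floor 66 48 [-38.3 -34.9] z 51.2
floor 72 51 [-38.2 -34.8] z 50.7
floor 78 48 [-38.2 -35. ] z 50.5
foot 48 692 [-24.4  21.9] z 110.0
foot 54 1121 [-24.5  22.3] z 110.4
foot 60 904 [-24.7  22.1] z 110.5
foot 66 660 [-24.7  22.4] z 110.4
foot 72 513 [-24.8  22.3] z 110.4
foot 78 215 [-25.2  22.5] z 110.3
land 48 388 [-45.6  45.6] z 62.5
land 54 468 [-45.5  45.7] z 62.5
land 60 279 [-45.7  45.8] z 62.6
foot inner end o 51.2 ((67.48738098144531, -1.2352428436279297), (48.061279296875, 33.216094970703125), 89.79280853271484)
```

Call:
apply_moves(
  increments=[
    [[5, -0.2, 0, 0.8, 0, 0, 0], [5, -0.2, 0, 1.6, 0, 0, 0], [5, -0.2, 0, 2.2, 0, 0, 0], [5, -0.2, 0, 2.4, 0, 0, 0], [5, -0.2, 0, 2.5, 0, 0, 0], [5, -0.2, 0, 2.6, 0, 0, 0], [5, -0.2, 0, 2.6, 0, 0, 0], [5, -0.2, 0, 2.6, 0, 0, 0]],
  ],
)

```text
time: 26.2
tcp_pos: [505.4, -19.2, 87.5]
tcp_rot: [3.141, -0.001, 0.179]
contact_force: [-4.0, -0.3, 3.7]
grip_width: 0.181
```

Light contact with the face. I'll drag towards the groove now.

Call:
apply_moves(
  increments=[
    [[5, 0, -0.1, 0.03, 0, 0, 0], [5, 0, -0.2, 0.03, 0, 0, 0], [5, 0, -0.3, 0.03, 0, 0, 0], [5, 0, -0.4, 0.03, 0, 0, 0], [5, 0, -0.5, 0.03, 0, 0, 0], [5, 0, -0.6, 0.03, 0, 0, 0], [5, 0, -0.7, 0.03, 0, 0, 0], [5, 0, -0.8, 0.03, 0, 0, 0]],
  ],
)

```text
time: 27.0
tcp_pos: [504.7, -11.4, 87.3]
tcp_rot: [3.141, -0.002, 0.179]
contact_force: [1.6, -4.3, 5.0]
grip_width: 0.174
```

Call:
apply_moves(
  increments=[
    [[5, 0, -0.1, 0.03, 0, 0, 0], [5, 0, -0.17, 0.05, 0, 0, 0], [5, 0, -0.24, 0.1, 0, 0, 0], [5, 0, -0.28, 0.15, 0, 0, 0], [5, 0, -0.28, 0.15, 0, 0, 0], [5, 0, -0.28, 0.15, 0, 0, 0]],
  ],
)

```text
time: 27.6
tcp_pos: [503.1, -8.3, 84.5]
tcp_rot: [-3.141, 0.001, 0.179]
contact_force: [0.7, -0.0, -4.3]
grip_width: 0.175
```

It dropped in. I'll lower it home and check before releasing.

Call:
apply_moves(
  increments=[
    [[5, 0, 0, 0.3, 0, 0, 0], [5, 0, 0, 0.6, 0, 0, 0], [5, 0, 0, 0.8, 0, 0, 0], [5, 0, 0, 0.9, 0, 0, 0], [5, 0, 0, 0.95, 0, 0, 0], [5, 0, 0, 0.95, 0, 0, 0]],
  ],
)

```text
time: 28.2
tcp_pos: [503.4, -8.5, 75.8]
tcp_rot: [3.141, -0.0, 0.179]
contact_force: [-2.0, 0.1, 0.2]
grip_width: 0.181
```

Run:
```python
from h import *
st(); compare(190.3,50)
```

```text
t 28.2 tcp [503.4  -8.5  75.8] rpy [180.   -0.   10.3] F [-2.   0.1  0.2] w 0.181 j6 1.37
floor 48 605 [-38.   14.1] z 50.8
floor 54 46 [-38.   14.1] z 50.8
foot 48 257 [-34.9  10.2] z 71.0
foot 54 1129 [-35.7  10.9] z 72.5
foot 60 1049 [-35.7  10.9] z 72.6
foot 66 695 [-36.   11.2] z 72.6
foot 72 603 [-35.8  11. ] z 72.6
foot 78 334 [-36.1  11.2] z 72.5
land 48 842 [-45.4  45.6] z 62.5
land 54 848 [-45.6  45.5] z 62.5
land 60 690 [-45.6  45.5] z 62.5
foot inner end o 45.3 ((65.57566833496094, 0.036510467529296875), (91.70228576660156, 41.150386810302734), 89.99617767333984)
```

Call:
apply_moves(
  increments=[
    [[36, 0, 0, 0, 0, 0, 0], [36, 0, 0, 0, 0, 0, 0], [36, 0, 0, 0, 0, 0, 0], [36, 0, 0, -2, 0, 0, 0], [36, 0, 0, -5, 0, 0, 0], [36, 0, 0, -8, 0, 0, 0], [36, 0, 0, -10, 0, 0, 0], [36, 0, 0, -10, 0, 0, 0]],
  ],
)

```text
time: 29.05
tcp_pos: [504.9, -8.3, 179.4]
tcp_rot: [3.141, -0.007, 0.179]
contact_force: [0.2, -0.6, 1.2]
grip_width: 0.358
```

```bash
cat >> h.py <<'E'
def seat(d,phi,T=(-42,20)):
    W=cloud(d); a=np.radians(phi); P=W[...,:2]-C
    o=P[...,0]*np.cos(a)+P[...,1]*np.sin(a); t=-P[...,0]*np.sin(a)+P[...,1]*np.cos(a); z=W[...,2]
    for lo,hi,n in((69,77,'foot'),(105,118,'grip')):
        m=(z>lo)&(z<hi)&(o>50)&(o<125)&(t<T[1])&(t>T[0]); print(n,m.sum(),np.median(z[m]),cv2.minAreaRect(np.stack([o[m],t[m]],1).astype(np.float32)))
E
python3 - <<'E'
from h import *
st(); seat(shot('wrist'),190.3); d=shot('top'); print(posts(d))
a=np.radians(145.3); p=C+100.4*np.array([np.cos(a),np.sin(a)]); print(p,rel([p[0],p[1],83.5],-34.7))
E
```

```text
t 29.05 tcp [504.9  -8.3 179.4] rpy [180.   -0.4  10.3] F [ 0.2 -0.6  1.2] w 0.358 j6 1.37
foot 2831 72.53141243332946 ((85.94453430175781, -12.630130767822266), (65.39944458007812, 48.10108184814453), 0.09815031290054321)
grip 1289 112.4263161158897 ((86.0924072265625, -12.395610809326172), (15.733869552612305, 43.84109878540039), 89.71790313720703)
[(array([673.2, -62.2]), np.float64(100.1), np.float64(89.8)), (array([647.9,  77.3]), np.float64(100.0), np.float64(90.0)), (array([593. , -99.3]), np.float64(94.3), np.float64(35.7))]
[508.55673828  52.15566415] (array([ 1.57, -5.85,  9.21]), array([-5.000e-02, -3.000e-02,  4.497e+01]))
```

Key3 is seated at 86 mm out, with its foot top at 72.5. Last turn, to the blank face.

Call:
apply_moves(
  increments=[
    [[45, 0.5, -2, 0.5, 0, 0, 8], [45, 1, -4, 1, 0, 0, 16], [45, 1.5, -5.8, 2, 0, 0, 24], [45, 1.5, -5.8, 3, 0, 0, 32], [45, 1.5, -5.8, 3, 0, 0, 40], [45, 1.5, -5.8, 3, 0, 0, 45], [45, 1.5, -5.8, 5, 0, 0, 45], [45, 1.5, -5.8, 8, 0, 0, 45], [45, 1.5, -5.8, 9.5, 0, 0, 45], [45, 1.5, -5.8, 9.5, 0, 0, 45]],
  ],
)

```text
time: 30.15
tcp_pos: [505.8, 50.6, 77.1]
tcp_rot: [3.137, 0.003, -0.606]
contact_force: [0.3, -0.1, -0.2]
grip_width: 0.449
```

Call:
apply_moves(
  increments=[
    [[10, 0, 0, 0, 0, 0, 0], [10, 0, 0, 0, 0, 0, 0], [10, 0, 0, 0, 0, 0, 0], [10, 0, 0, 0, 0, 0, 0], [10, 0, 0, 0, 0, 0, 0], [10, 0, 0, 0, 0, 0, 0]],
  ],
  squeeze=60,
)

```text
time: 30.75
tcp_pos: [508.4, 51.5, 81.6]
tcp_rot: [-3.14, -0.001, -0.606]
contact_force: [0.5, 0.7, 4.8]
grip_width: 0.214
```

Call:
apply_moves(
  increments=[
    [[10, 0.05, 1.05, 0, 0, 0, -6], [10, 0.24, 2.19, 0, 0, 0, -12.6], [10, 0.61, 3.43, 0, 0, 0, -20], [10, 1.18, 4.71, 0, 0, 0, -28], [10, 1.92, 5.9, 0, 0, 0, -36], [10, 2.58, 6.72, 0, 0, 0, -42], [10, 2.94, 7.1, 0, 0, 0, -45], [10, 2.94, 7.1, 0, 0, 0, -45]],
  ],
)

```text
time: 31.55
tcp_pos: [492.2, -23.9, 81.6]
tcp_rot: [-3.141, -0.002, 0.18]
contact_force: [0.6, 0.6, 5.7]
grip_width: 0.219
```

Call:
apply_moves(
  increments=[
    [[10, 0.05, 1.05, 0, 0, 0, -6], [10, 0.24, 2.19, 0, 0, 0, -12.6], [10, 0.61, 3.43, 0, 0, 0, -20], [10, 1.18, 4.71, 0, 0, 0, -28], [10, 1.92, 5.9, 0, 0, 0, -36], [10, 2.58, 6.72, 0, 0, 0, -42], [10, 2.94, 7.1, 0, 0, 0, -45], [10, 2.94, 7.1, 0, 0, 0, -45]],
  ],
)

```text
time: 32.35
tcp_pos: [534.0, -88.5, 81.6]
tcp_rot: [3.14, -0.001, 0.965]
contact_force: [1.4, 0.9, 6.1]
grip_width: 0.218
```

Run:
```python
from h import *
st(); print(posts())
```

```text
t 32.35 tcp [534.  -88.5  81.6] rpy [ 1.799e+02 -1.000e-01  5.530e+01] F [1.4 0.9 6.1] w 0.218 j6 2.33
[(array([673.8, -61.7]), np.float64(100.3), np.float64(0.2)), (array([648. ,  77.4]), np.float64(100.2), np.float64(90.0))]
```

Square to within about 0.2°. I'll release, retreat and do the final checks.

Call:
apply_moves(
  increments=[
    [[45, 0, 0, 0, 0, 0, 0], [45, 0, 0, 0, 0, 0, 0], [45, 0, 0, 0, 0, 0, 0], [45, 0, 0, -3, 0, 0, 0], [45, 0, 0, -7, 0, 0, 0], [45, 0, 0, -11, 0, 0, 0], [45, -4, 2, -11, 0, 0, 0], [45, -8, 4, -11, 0, 0, 0], [45, -13, 6, -11, 0, 0, 0], [45, -18, 8, -11, 0, 0, 0]],
  ],
)

```text
time: 33.4
tcp_pos: [497.2, -275.8, 190.1]
tcp_rot: [-3.141, -0.0, 0.965]
contact_force: [0.6, 0.4, -0.2]
grip_width: 0.453
```

Run:
```python
from h import *
st(); d=shot('top','tf'); print(posts(d)); seat(d,10.5); seat(d,280.5) 
W=cloud(d); P=W[...,:2]-C; r=np.hypot(P[...,0],P[...,1]); m=(r>136)&(r<165)&(W[...,2]>55)&(W[...,2]<75)&(P[...,0]<0); print(cv2.minAreaRect(W[m][:,:2].astype(np.float32)))
```

```text
t 33.4 tcp [ 497.2 -275.8  190.1] rpy [-180.    -0.    55.3] F [ 0.6  0.4 -0.2] w 0.453 j6 2.69
[(array([686.5,  -2.7]), np.float64(95.4), np.float64(36.0)), (array([673.6, -61.4]), np.float64(100.0), np.float64(0.3)), (array([648.2,  77.6]), np.float64(100.4), np.float64(90.0)), (array([509.1,  51.2]), np.float64(99.4), np.float64(0.2))]
foot 237 72.5029993406155 ((86.9529037475586, -15.184829711914062), (40.73011779785156, 65.76033782958984), 89.82313537597656)
grip 110 111.76174149879779 ((86.81790924072266, -15.320357322692871), (43.8066291809082, 16.02019500732422), 0.31294673681259155)
foot 0 nan ((0.0, 0.0), (0.0, 0.0), 0.0)
grip 0 nan ((0.0, 0.0), (0.0, 0.0), 0.0)
((444.1976318359375, -8.995468139648438), (7.974240779876709, 72.79032135009766), 10.44348430633545)
  return _methods._mean(a, axis=axis, dtype=dtype,
  ret = ret.dtype.type(ret / rcount)
```

View pics/tf.png

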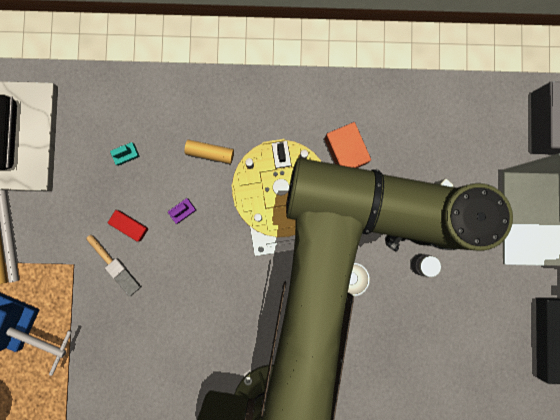

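The top view shows key2 seated on the far side at (281,152) and the bystanders in place. Key3 is hidden under the arm, so I'll back the arm off and check it.

Call:
apply_moves(
  increments=[
    [[45, -4, -2, -2, 0, 0, 0], [45, -8, -4, -4, 0, 0, 0], [45, -12, -6, -4, 0, 0, 0], [45, -16, -8, -4, 0, 0, 0], [45, -19, -10, -4, 0, 0, 0], [45, -22, -12, -4, 0, 0, 0], [45, -25, -14, -4, 0, 0, 0], [45, -25, -14, -4, 0, 0, 0]],
  ],
)

```text
time: 34.25
tcp_pos: [254.6, -370.5, 230.1]
tcp_rot: [3.136, 0.028, 0.924]
contact_force: [0.9, -0.1, 0.5]
grip_width: 0.445
```

Run:
```python
from h import *
st(); d=shot('top','tg'); print(posts(d)); seat(d,10.5); seat(d,280.5); W=cloud(d); P=W[...,:2]-C; r=np.hypot(P[...,0],P[...,1]); m=(r>136)&(r<165)&(W[...,2]>55)&(W[...,2]<75)&(P[...,0]<0); print(cv2.minAreaRect(W[m][:,:2].astype(np.float32)))
```

```text
t 34.25 tcp [ 254.6 -370.5  230.1] rpy [179.7   1.6  52.9] F [ 0.9 -0.1  0.5] w 0.445 j6 2.99
[(array([685.3,  -2.9]), np.float64(94.3), np.float64(35.9)), (array([673.5, -61.7]), np.float64(100.0), np.float64(0.1)), (array([648. ,  77.5]), np.float64(100.2), np.float64(90.0)), (array([595.5, -99.4]), np.float64(94.5), np.float64(37.3)), (array([534.7, -87.4]), np.float64(99.8), np.float64(0.2)), (array([509.1,  51.3]), np.float64(99.5), np.float64(0.1))]
foot 232 72.09871107820473 ((86.97189331054688, -15.015829086303711), (40.98756790161133, 65.7639389038086), 89.32588958740234)
grip 110 111.46604980196591 ((86.63203430175781, -15.373443603515625), (16.027469635009766, 44.12354278564453), 89.95885467529297)
foot 300 72.27353000504709 ((86.49920654296875, -12.146390914916992), (48.17649841308594, 65.56500244140625), 89.70733642578125)
grip 110 111.96113446522307 ((86.35200500488281, -12.363966941833496), (15.871539115905762, 43.56742858886719), 88.78995513916016)
((448.3429870605469, -31.259647369384766), (7.972848892211914, 118.06926727294922), 10.535115242004395)
```

View pics/tg.png

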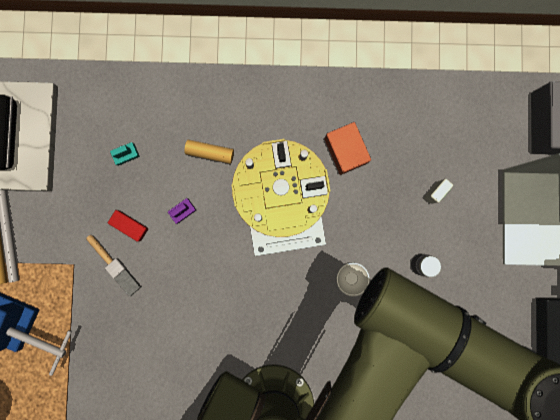

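Both keys are seated, and the plate and bystanders are as wanted. Joint 6 is at its range end, so I'll back it off before handing in.

Call:
apply_moves(
  increments=[
    [[45, 0, 0, 0, 0, 0, 8], [45, 0, 0, 0, 0, 0, 16], [45, 0, 0, 0, 0, 0, 16], [45, 0, 0, 0, 0, 0, 16]],
  ],
)

```text
time: 34.7
tcp_pos: [257.0, -370.4, 229.3]
tcp_rot: [3.131, 0.025, 0.651]
contact_force: [-0.3, -0.3, 0.4]
grip_width: 0.448
```

Run:
```python
from h import *
st(); print(finish_job())
```

```text
t 34.7 tcp [ 257.  -370.4  229.3] rpy [179.4   1.5  37.3] F [-0.3 -0.3  0.4] w 0.448 j6 2.71
the job is handed in; nothing more can be done
None
```

I handed the job in at 34.7 s with both keys that were on the bench seated in their grooves; the narrow key was absent. The medium key went into the 2-stud face first. The wide key followed into the 3-stud face, and then I turned the plate until the blank face was square to the bracket.

| Last check (top camera) | Medium key | Wide key |
|---|---|---|
| Distance from the plate's axis | 86.6–87.0 mm | 86.4–86.5 mm |
| Top of foot (72 mm when fully home) | 72.1 mm | 72.3 mm |
| Angle from groove line | within about 0.7° | within about 0.3° |

- **Plate:** it reads within about 0.2° of square to the bracket.
- **Bystanders:** I checked these only by eye, and they look unmoved in the last picture.
- **Forces:** the readings I saw stayed under about 10 N.
- **Small disagreement:** the top camera reads the keys up to 0.8 mm farther out than the wrist camera did (86.0–86.2 mm). That is within the calibration.
- **Joint 6 at its limit:** on the final retreat it read 2.99 rad, right at the end of its range. I backed it off to 2.71 before handing in. I did not read it finely enough to rule out a tiny overshoot.

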